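Rinse-dip the hanging T-handled instruments and pack them in their case

ROBOT

A 6-joint arm with a two-finger parallel gripper is mounted at the origin on a cart in front of the work surface, level with it; the furniture and walls round the work are solid. World frame = base frame: x ahead of the robot, y to its left, z up, the work surface at z = 0. Lengths are in m, angles in rad, forces in N, time in s.
With the tool pointing down it reaches from about 0.3 to 0.75 m from the base axis. Payload 8.5 kg.
Tool frame: the origin (TCP) lies midway between the tips of the shut fingers; the grasp point (between the pads) lies 19 mm behind it; z points along the fingers, y is the line along which they close (so a half turn about z gives the same grasp; the last joint's range is limited). The gripper opens to 88 mm and grips with 3 to 60 N. Pads are 18 mm wide; open, the fingers measure 123 mm over their backs; the gripper's body (75 mm by 187 mm) begins 45 mm behind the grasp point.
Start: joints at [0.93, 0.381, 1.297, -0, 1.464, -0.215], TCP at [0.227, 0.501, 0.239] pointing down, gripper open.
Joint ranges: [-3.11, 3.11], [-0.89, 2.33], [0.22, 2.48], [-1.42, 4.56], [0.17, 2.85], [-2.88, 2.88]. Speed limits (rad/s): [2.39, 2.39, 3.14, 3.14, 3.14, 3.14].

INTERFACE

Orientations are given as a rotation vector (axis times angle).
In Python, from station import r gives the robot as it stands.
- The arm moves only by the tool inch_along, called after "Request:" as name([rows], argument=value, ...), one row to a line, values as JSON. Schema: {"type":"object","properties":{"segments":{"type":"array","items":{"type":"array","items":{"type":"number"},"minItems":6,"maxItems":6},"minItems":1,"maxItems":10},"jaw":{"type":"number"},"clamp_n":{"type":"number"},"only":{"type":"string"},"quiet":{"type":"boolean"},"lines":{"type":"string"}},"required":["segments"],"additionalProperties":false}. segments is a list of rows, 1 to 10 of them, each of 6 numbers: dx, dy, dz in shares of the most that a row can go, 1 being 62.5 mm, then a rotation vector rx, ry, rz in units of 0.1 rad; each row shifts and turns the commanded pose from where the row before left it, along the tool's axes as they then stand; what a row does not reach is not made up. A row lasts 1/8 s, in which the tool goes at most 0.0625 m and 0.188 rad, less where a joint would pass 70% of its speed; a pose out of reach is approached as far as the arm can. jaw is the finger opening in m, set as the call begins (left out keeps the last). The fingers move at their own pace and stop on an object; clamp_n is the grip in N (left out, the last holds). Time passes only in rows, so rows that do not move let the fingers close. The tool returns the time, the measured TCP pose, the force, the opening and the grip force at its end. only (a regular expression) keeps the lines of the reply that match it, lines (a string "A,B") keeps lines A to B, and quiet returns only ok. Input that does not fit is refused with a message, and nothing moves.
- r.observe(): the state, without advancing time (a new reading comes with each control period).
- r.camera(name): name is "scene" or "top" or "wrist"; returns a dict with "image" (384x512x3 uint8, blue, green, red), "range_z" (384x512 float32, m along the optical axis (not along the pixel's ray), 0 where there is no reading), "vfov" (degrees; the focal length in pixels is half the picture's height over the tangent of half this angle, whatever the lens; pixels are square), "cx", "cy" (the principal point, pixels), "R" (3x3) and "t" (3): a world point X has camera coordinates R X + t; the wrist camera has in their place "tool_from_camera" (4x4, takes a point from camera to tool coordinates, whose origin is the TCP and whose axes are the flange's). Camera axes: x right, y down, z forward; pixel columns grow to the right and rows downward; lengths in m; the calibration is good to about 2 mm. The wrist camera is an equidistant fisheye: a pixel r from the principal point sees the ray r / f radians off the axis. A picture is of the moment at which its call begins: read the wrist's pose just before it.
- r.sign_off(): hands the job in; it is judged then, once.
The state is a dict: "t": time; "qpos": joint angles; "joint_vel": joint speeds; "tau": joint torques, N m; "tool_pos": TCP position; "orientation": TCP orientation; "force": force on the tool from outside, world axes, zero at the start; "wrist_torque": the same for the moment, N m; "gripper_width": finger opening in m; "grip_force": force on a finger pad.
Only numpy, scipy, OpenCV 4.12 (cv2) and the standard library are available. Lean on these libraries where they do the work, as an engineer would, in place of code of your own. Each camera call takes 0.05 s, during which the arm holds its last target. There are 200 camera calls.

TASK

Two or three T-handled instruments hang on the rack. From cleanest to most soiled, green, then yellow, then red (skip a colour that is missing), lift each off its prongs and, holding it upright, dip its tip well down into the small clear cup; pack them all side by side in the blue case, shank down and cross-bar lying flat across both steel ledges. When the last one has been dipped, set the used cup upright in the round steel dish; do not tip the cup over and leave the timer and the needle holder where they are.

Things in the scene. Friction and masses are not known exactly. Their poses are not given: they have to be found in the camera images.
- rack: White-based stand with a steel rail along y. Origin: on the table under the line of the hanging tools. Base 70 x 285 x 10 mm, x from -15 to 55 mm. Three hanging places at x = 0, y = -92, 0, 92 mm; posts behind at x = 30, y = +-128 mm. Fixed; yaw varies by up to 0.15 rad.
- rack_place (a point): Middle hanging place, 135 mm above the rack's origin. Each place is two prongs, 6 mm wide, 44 mm apart, pointing to the rack's -x; their tops bear the cross-bar of a tool, its underside at this height, tip down. Lip in front (x = -22 mm) and rail behind (x = 23 to 37 mm) stand 10 mm above the prongs: lift a tool straight up past them, then away.
- green_tool: Green T-handled tap. Origin: the tip, at the lower end of the shank; z up along the tool, y along the cross-bar. Shank radius 3.5 mm (5 near the tip); 85 mm above the tip begins a steel cross-bar 18 (x) x 64 (y) x 16 (z) mm; on it stands a green grip 16 (x) x 20 (y) x 50 (z) mm, pinched on its y faces. 0.13 kg. May be absent.
- yellow_tool: Yellow T-handled driver. Origin: the tip, at the lower end of the shank; z up along the tool, y along the cross-bar. Shank radius 5 mm (3.5 at the tip); 95 mm above the tip begins a steel cross-bar 22 (x) x 64 (y) x 16 (z) mm; on it stands a yellow grip 16 (x) x 20 (y) x 50 (z) mm, pinched on its y faces. 0.13 kg. May be absent.
- red_tool: Red T-handled reamer. Origin: the tip, at the lower end of the shank; z up along the tool, y along the cross-bar. Shank radius 4 mm (7.5 near the tip); 105 mm above the tip begins a steel cross-bar 26 (x) x 64 (y) x 16 (z) mm; on it stands a red grip 16 (x) x 20 (y) x 50 (z) mm, pinched on its y faces. 0.13 kg. May be absent.
- green_tool_bar (a point): Middle of the underside of the green tool's cross-bar, 85 mm above its tip; the grip ends 66 mm above this point.
- yellow_tool_bar (a point): Middle of the underside of the yellow tool's cross-bar, 95 mm above its tip; the grip ends 66 mm above this point.
- red_tool_bar (a point): Middle of the underside of the red tool's cross-bar, 105 mm above its tip; the grip ends 66 mm above this point.
- cup: Small clear plastic cup that stands for the rinse (empty, no liquid), loose, 0.06 kg, 50 mm high, 61 mm across its open rim, 44 mm across its foot, tapered. Origin: centre of the underside, z up; inner floor at z = 2 mm, inside radius about 18 mm there and 27 mm at the rim. Can be gripped across the outside of the rim.
- dish: Shallow round stainless dish, loose, 0.3 kg, 110 mm across and 16 mm high, inner floor at z = 4 mm with a radius of 47 mm. Origin: centre of its underside, z up.
- case: Open blue box with dark dots, fixed, 90 (x) x 84 (y) x 131 (z) mm outside, 80 (x) x 74 (y) mm inside. Origin: centre of its underside, z up, floor at z = 6 mm. Yaw varies by up to 0.25 rad.
- case_ledges (a point): Centre of the case at the height of its two steel ledges' tops, 115 mm above its origin, 16 mm below the rim. A ledge 15 mm wide runs inside each y wall, 44 mm gap between. A packed tool has its shank in the gap and its bar along the case's y, ends on both ledges, its underside at this height. The bars go side by side along x: 18 + 22 + 26 = 66 of 80 mm, so plan small gaps.
- timer: Bystander: blue and white bench timer, 66 mm wide, 44 mm high, behind the rack. Origin: centre of its underside.
- needle_holder: Bystander: steel needle holder, 165 x 67 x 6 mm, lying at the left front of the table. Origin: under its middle; x along it.

How it is judged:
By the outcome, as a careful person would: the job done as asked, in the order asked, and still so for the second after the job is handed in, with the robot touching nothing.
Of green_tool, yellow_tool, red_tool only 2 to 3 are there at a start; the rules pass over those that are not, and their reading is None.
At some moment in a run one of cup, dish may be knocked a few centimetres aside while the robot is not near it.
It also fails if it takes over 210 s, if anything falls off the work surface, if the arm or the gripper's body presses on something with over 40 N, if the wrist force passes 120 N, or if a joint passes its speed limit or range.

## Working session

There is one attempt and no reset: what is moved stays moved. The work goes in short steps, Python scripts to look and compute and a tool call to move; the robot and the scene stay as the last step left them, time stands still between calls to the robot, and variables do not carry over. Pictures are saved under pics/ and viewed, at most 17 in all, crops included, and the job is handed in when it is done.

```bash
ls; mkdir -p pics; python3 - <<'E'
from station import r
import cv2
o=r.observe()
print({k:(o[k]) for k in o})
for n in ("scene","top"):
    c=r.camera(n); cv2.imwrite(f"pics/{n}0.png",c["image"]); print(n,c["vfov"],c["cx"],c["cy"],c["R"],c["t"])
c=r.camera("wrist");print(c["tool_from_camera"],c["vfov"])
E
```

```text
pics
station.py
{'t': 0.0, 'qpos': array([ 9.29726035e-01,  3.81172255e-01,  1.29821836e+00,  5.43607546e-06,
        1.46359109e+00, -2.15326790e-01]), 'joint_vel': array([ 3.03228033e-04,  7.68068447e-04, -4.08442036e-04,  3.96750245e-04,
       -8.92407997e-05,  1.04357596e-03]), 'tau': array([-1.03027352e-03, -4.37934101e+01, -2.24559850e+01,  7.13396701e-02,
        3.52047093e-02, -8.28190969e-05]), 'tool_pos': array([0.2269999 , 0.50067723, 0.23816482]), 'orientation': array([-6.63594921e-01, -3.07011200e+00,  1.98102686e-03]), 'force': array([ 0.13121144,  0.21151636, -0.01669827]), 'wrist_torque': array([ 0.07056515,  0.03180645, -0.05432588]), 'grip_force': 0.0, 'gripper_width': 0.08779695976358802}
scene 57.63705689816789 251.34439533926815 191.92579520610482 [[-0.88847863 -0.4587095  -0.01383185]
 [-0.32224873  0.6450589  -0.69285985]
 [ 0.32674375 -0.61113387 -0.7209396 ]] [0.43878142 0.3173265  0.80382973]
top 50.498547211774074 259.8559146972234 188.63842399548633 [[ 0.02705857 -0.99960942  0.00698902]
 [-0.99661231 -0.02751931 -0.07750216]
 [ 0.07766423 -0.00486824 -0.99696769]] [-0.09750559  0.56266445  1.16692988]
[[ 8.21530517e-05 -9.55576652e-01 -2.94742695e-01  7.60695962e-02]
 [ 9.99999557e-01  3.54815597e-04 -8.71609338e-04 -1.62222702e-04]
 [ 9.37468838e-04 -2.94742493e-01  9.55576258e-01 -1.46150607e-01]
 [ 0.00000000e+00  0.00000000e+00  0.00000000e+00  1.00000000e+00]] 65.70646984690485
```
View pics/scene0.png

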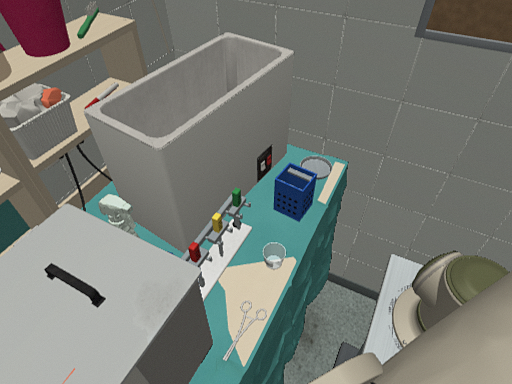

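View pics/top0.png

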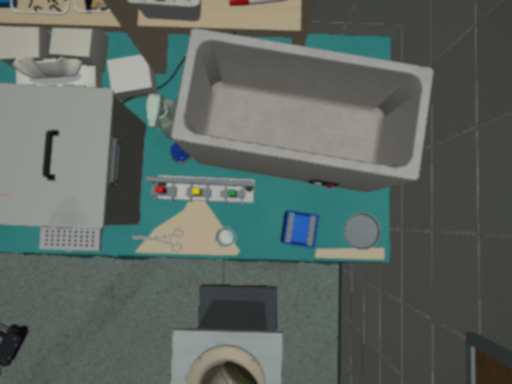

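The scene view shows red (195,250), yellow (216,222) and green (236,197) tools on the rack, the cup (274,256), case (295,190), dish (316,166) and needle holder (245,325). The top view has red (160,189), yellow (196,191), green (232,193), cup (226,237), case (300,228) and dish (362,231). All three tools are present. The tub and the cabinet are the tall obstacles.

```bash
cat > h.py <<'E'
import numpy as np, cv2
from scipy.spatial.transform import Rotation as Ro
from station import r
def foc(c): return c["image"].shape[0]/2/np.tan(np.radians(c["vfov"]/2))
def grab(n):
    o=r.observe(); c=r.camera(n); c["n"]=n; c["f"]=foc(c)
    if n=="wrist":
        T=np.eye(4); T[:3,:3]=Ro.from_rotvec(o["orientation"]).as_matrix(); T[:3,3]=o["tool_pos"]
        W=T@c["tool_from_camera"]; c["R"]=W[:3,:3].T; c["t"]=-c["R"]@W[:3,3]
    return c
def ray(c,px):
    """centre and camera->world directions (camera z scaled 1 where possible)"""
    d=(np.atleast_2d(px).astype(float)-[c["cx"],c["cy"]])/c["f"]
    if c["n"]=="wrist":
        th=np.linalg.norm(d,axis=1,keepdims=True)+1e-12
        d=d/th*np.tan(th)
    d=np.c_[d,np.ones(len(d))]
    return -c["R"].T@c["t"], d@c["R"]
def plane(c,px,z):
    C,d=ray(c,px); return C+d*((z-C[2])/d[:,2:3])
def deep(c,px):
    C,d=ray(c,px); p=np.atleast_2d(px).round().astype(int); return C+d*c["range_z"][p[:,1],p[:,0]][:,None]
def tri(obs):
    A=np.zeros((3,3)); b=np.zeros(3); L=[]
    for c,px in obs:
        C,d=ray(c,px); u=d[0]/np.linalg.norm(d[0]); P=np.eye(3)-np.outer(u,u); A+=P;b+=P@C;L.append((P,C))
    X=np.linalg.solve(A,b); return X,[np.linalg.norm(P@(X-C)) for P,C in L]
HUE={"green":(45,85),"yellow":(20,35),"red":(172,8),"blue":(105,128)}
def mask(c,col,s=120,v=50):
    h=cv2.cvtColor(c["image"],cv2.COLOR_BGR2HSV); a,b=HUE[col]; H=h[...,0]
    m=((H>=a)&(H<=b)) if a<b else ((H>=a)|(H<=b))
    return (m&(h[...,1]>s)&(h[...,2]>v)).astype(np.uint8)
def blobs(m,amin=15):
    n,l,st,ce=cv2.connectedComponentsWithStats(m)
    return [(ce[i],st[i],l==i) for i in range(1,n) if st[i,4]>=amin]
def world_to_tool(v):
    return Ro.from_rotvec(r.observe()["orientation"]).inv().apply(v)
E
python3 - <<'E'
from h import *
np.set_printoptions(precision=4,suppress=True)
S=grab("scene");T=grab("top")
for col in HUE:
    for c in (S,T):
        for ce,st,m in blobs(mask(c,col)):
            ys,xs=np.nonzero(m); P=deep(c,np.c_[xs,ys])
            P=P[(P[:,2]>-.05)]
            print(col,c["n"],ce.round(1),st, np.median(P,0), P.max(0) if len(P) else '')
E
```

```text
green scene [86.  24.8] [ 78   8  21  30 162] [ 0.9652 -0.0811  0.4928] [ 1.0244 -0.0391  0.495 ]
green scene [235.7 196.5] [232 188   9  19 108] [ 0.5366 -0.0045  0.1894] [0.5462 0.4878 0.8054]
green top [231.6 192.8] [228 190   8   6  36] [ 0.5386 -0.0111  0.1998] [ 0.5458 -0.0024  0.2037]
yellow scene [216.6 222. ] [212 213  10  20 153] [0.5365 0.084  0.187 ] [0.5505 0.4878 0.8054]
yellow top [94.8  3.3] [91  0  8  8 19] [0.9537 0.3063 0.3147] [0.9632 0.3184 1.2077]
yellow top [195.9 191. ] [192 188   9   7  54] [0.5411 0.077  0.1995] [0.5485 0.0868 0.2033]
red scene [50.6 96.6] [ 41  88  21  20 297] [0.9433 0.084  0.4019] [0.9615 0.1093 0.4141]
red scene [ 92.2 102.3] [85 98 15 10 43] [ 0.9641 -0.0265  0.3213] [0.9689 0.0585 0.381 ]
red scene [268.6 159.5] [267 154   5  11  37] [ 0.5729 -0.2744  0.0838] [ 0.578  -0.2665  0.0977]
red scene [194.  251.4] [189 242  12  20 167] [0.5375 0.174  0.1884] [0.5655 0.1787 0.2048]
red top [238.8   2. ] [230   0  19   5  93] [ 0.9658 -0.0217  0.318 ] [ 0.9714 -0.0011  1.2077]
red top [329.3 184.6] [326 183   8   4  22] [ 0.5754 -0.2726  0.0934] [ 0.5798 -0.2642  0.1063]
red top [159.9 189.1] [155 186  11   7  64] [0.5435 0.1662 0.1989] [0.5515 0.1782 0.2045]
blue scene [293.3 191.7] [ 274  163   43   58 1541] [ 0.4492 -0.1577  0.0871] [0.5013 0.4878 0.8054]
blue top [178.1 152.5] [171 142  18  19 208] [0.6614 0.1582 0.0359] [0.6932 0.1799 0.0507]
blue top [299.  228.5] [282 211  36  37 688] [ 0.4533 -0.2002  0.0074] [ 0.4998 -0.0763  1.2077]
```

```bash
python3 - <<'E'
from h import *
np.set_printoptions(precision=3,suppress=True)
T=grab("top"); S=grab("scene")
for u,v in [(40,225),(100,225),(110,160),(110,95),(180,140),(200,155),(232,163),(280,174),(350,185),(415,178),(226,237),(362,231),(300,228),(20,340),(10,345),(205,180),(178,150),(135,160)]:
    print((u,v),deep(T,(u,v))[0])
# blobs of things by height: cup, dish
ys,xs=np.mgrid[205:256,200:395]; px=np.c_[xs.ravel(),ys.ravel()]; P=deep(T,px)
for nm,ylo,yhi,zlo,zhi in [("cup",-.05,.06,.03,.07),("dish",-.45,-.26,.008,.03),("case",-.25,-.1,.118,.145),("case all",-.25,-.1,.03,.145)]:
    k=(P[:,1]>ylo)&(P[:,1]<yhi)&(P[:,2]>zlo)&(P[:,2]<zhi); Q=P[k]
    if len(Q)>4:
        rc=cv2.minAreaRect(Q[:,:2].astype(np.float32)*1000); print(nm,k.sum(),Q.mean(0),rc,np.percentile(Q[:,2],[5,50,95]))
# colour triangulation of grips
for col,ps,pt in [("green",(235.7,196.5),(231.6,192.8)),("yellow",(216.6,222),(195.9,191)),("red",(194,251.4),(159.9,189.1))]:
    print(col,tri([(S,ps),(T,pt)]),plane(T,pt,.201))
E
```

```text
(40, 225) [0.45  0.397 0.311]
(100, 225) [0.453 0.266 0.313]
(110, 160) [0.601 0.263 0.284]
(110, 95) [0.743 0.26  0.313]
(180, 140) [0.634 0.087 0.376]
(200, 155) [0.631 0.07  0.205]
(232, 163) [ 0.619 -0.007  0.16 ]
(280, 174) [ 0.601 -0.136  0.101]
(350, 185) [ 0.574 -0.324  0.118]
(415, 178) [ 0.568 -0.399  0.377]
(226, 237) [0.421 0.014 0.   ]
(362, 231) [ 0.45  -0.386  0.006]
(300, 228) [ 0.454 -0.204  0.003]
(20, 340) [0.213 0.406 0.342]
(10, 345) [0.204 0.423 0.347]
(205, 180) [0.575 0.063 0.141]
(178, 150) [0.67  0.158 0.038]
(135, 160) [0.63  0.266 0.087]
cup 125 [0.422 0.017 0.043] ((423.7941589355469, 13.78725814819336), (58.08708190917969, 60.02446365356445), 46.53404235839844) [0.031 0.045 0.051]
dish 227 [ 0.449 -0.387  0.013] ((451.3335266113281, -382.0494689941406), (107.8751220703125, 109.31483459472656), 0.9703058004379272) [0.008 0.013 0.019]
case 286 [ 0.454 -0.192  0.129] ((454.0782470703125, -191.08441162109375), (84.29983520507812, 89.93225860595703), 82.85091400146484) [0.119 0.129 0.133]
case all 715 [ 0.454 -0.189  0.115] ((454.1090393066406, -190.82058715820312), (84.87992858886719, 89.90449523925781), 82.77572631835938) [0.064 0.116 0.132]
green (array([ 0.54 , -0.01 ,  0.181]), [np.float64(0.00031502546181959274), np.float64(0.0003150254618196637)]) [[ 0.539 -0.012  0.201]]
yellow (array([0.541, 0.079, 0.181]), [np.float64(0.0012194076132554224), np.float64(0.0012194076132552476)]) [[0.541 0.077 0.201]]
red (array([0.543, 0.17 , 0.18 ]), [np.float64(0.001648575605472641), np.float64(0.001648575605472773)]) [[0.543 0.166 0.201]]
```

```bash
python3 - <<'E'
from h import *
np.set_printoptions(precision=3,suppress=True)
for n in ("top","scene"):
    c=grab(n); ys,xs=np.mgrid[0:384,0:512]; P=deep(c,np.c_[xs.ravel(),ys.ravel()])
    for a,b in [(.45,.49),(.49,.52),(.52,.55),(.55,.58),(.58,.62),(.62,.7)]:
        k=(P[:,0]>a)&(P[:,0]<b)&(P[:,1]>.2)&(P[:,1]<.4)&(P[:,2]>.215)&(P[:,2]<.5); Q=P[k]
        print(n,a,k.sum(),np.percentile(Q[:,1],[0,2,10]) if len(Q) else '',np.percentile(Q[:,2],[50,100]) if len(Q) else '')
    if n=="top":
        for u in range(104,146,3): print(u,deep(c,(u,190))[0],deep(c,(u,158))[0])
        im=c["image"][130:270,90:390]; cv2.imwrite("pics/topcrop.png",cv2.resize(im,None,fx=2.6,fy=2.6,interpolation=cv2.INTER_CUBIC))
E
```

```text
top 0.45 1366 [0.26  0.262 0.268] [0.313 0.319]
top 0.49 1028 [0.259 0.261 0.267] [0.313 0.319]
top 0.52 1034 [0.259 0.261 0.266] [0.313 0.319]
top 0.55 1045 [0.253 0.256 0.262] [0.314 0.344]
top 0.58 1369 [0.253 0.255 0.261] [0.314 0.345]
top 0.62 2659 [0.252 0.257 0.262] [0.313 0.345]
104 [0.53  0.262 0.312] [0.601 0.265 0.314]
107 [0.532 0.266 0.283] [0.601 0.26  0.312]
110 [0.534 0.266 0.264] [0.605 0.262 0.286]
113 [0.535 0.265 0.247] [0.606 0.258 0.28 ]
116 [0.537 0.268 0.22 ] [0.607 0.254 0.272]
119 [0.538 0.268 0.197] [0.614 0.262 0.227]
122 [0.54  0.267 0.179] [0.619 0.265 0.196]
125 [0.542 0.268 0.153] [0.622 0.264 0.177]
128 [0.543 0.266 0.133] [0.626 0.266 0.149]
131 [0.545 0.267 0.104] [0.63  0.266 0.124]
134 [0.547 0.266 0.082] [0.633 0.264 0.103]
137 [0.549 0.267 0.05 ] [0.638 0.264 0.075]
140 [0.551 0.267 0.023] [0.642 0.264 0.047]
143 [ 0.553  0.265 -0.003] [ 0.649  0.269 -0.001]
scene 0.45 3836 [0.258 0.265 0.28 ] [0.314 0.318]
scene 0.49 1626 [0.257 0.262 0.276] [0.315 0.318]
scene 0.52 1548 [0.258 0.261 0.276] [0.315 0.318]
scene 0.55 1564 [0.256 0.261 0.276] [0.315 0.345]
scene 0.58 1857 [0.255 0.259 0.274] [0.315 0.345]
scene 0.62 3228 [0.255 0.259 0.273] [0.315 0.344]
```

View pics/topcrop.png

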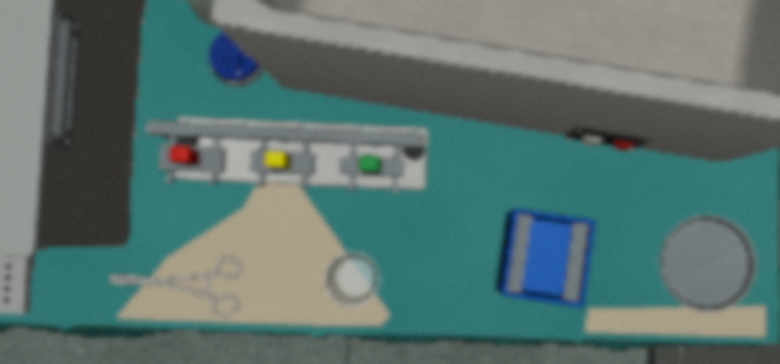

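The crop shows the rack tools in a row, the cup near (352,277), the case near (547,257) and the dish near (707,262). The cabinet side wall is at y≈0.266, with a handle at about 0.255 beside the red tool, so red needs care with the gripper body. I'll go and look from above first.

Careful with the scale: shifts go in shares of 62.5 mm and turns go in units of 0.1 rad. That gives: -0.03 m is -0.48, -0.142 rad is -1.42.

Request:
inch_along([
  [0,0,-0.48,0,0,-1.42],
  [0,0,-0.48,0,0,-1.42],
  [0,0,-0.48,0,0,-1.42],
], jaw=0.04, clamp_n=20)

```text
t: 0.82
tool_pos: [0.2271, 0.5008, 0.3297]
orientation: [0.008, -3.142, 0.0]
force: [0.4, -0.0, -0.5]
gripper_width: 0.0601
grip_force: 0.0
```

Request:
inch_along([
  [-0.384,-0.84,0,0,0,0],
  [-0.384,-0.84,0,0,0,0],
  [-0.384,-0.84,0,0,0,0],
  [-0.384,-0.84,0,0,0,0],
  [-0.384,-0.84,0,0,0,0],
  [-0.384,-0.84,0,0,0,0],
  [-0.384,-0.84,0,0,0,0],
  [-0.384,-0.84,0,0,0,0],
  [0,0,0,0,0,0],
  [0,0,0,0,0,0],
])

```text
t: 2.08
tool_pos: [0.419, 0.0813, 0.3288]
orientation: [-0.0, -3.141, -0.0]
force: [-0.5, -0.2, 1.0]
gripper_width: 0.0399
grip_force: 0.0
```

```bash
cat >> h.py <<'E'
def yaw(): # world yaw of tool y from +Y
    y=Ro.from_rotvec(r.observe()["orientation"]).as_matrix()[:,1]; return np.arctan2(-y[0],y[1])
def status():
    o=r.observe(); M=Ro.from_rotvec(o["orientation"]).as_matrix()
    print("t",round(o["t"],2),"tcp",o["tool_pos"].round(4),"yaw",round(yaw(),4),"z",M[:,2].round(4),"w",round(o["gripper_width"],4),"q",o["qpos"].round(2))
def go(p,yw=None):
    """tool-axes shift to world p now; and rz for world yaw yw. After turn, shift = tool axes at yaw yw"""
    o=r.observe(); d=np.array(p)-o["tool_pos"]
    print("shift now-axes",world_to_tool(d).round(4), "" if yw is None else ("rz %.4f"%(yaw()-yw),"shift after", [round(v,4) for v in (-(np.cos(yw)*d[0]+np.sin(yw)*d[1]),-np.sin(yw)*d[0]+np.cos(yw)*d[1],-d[2])]))
E
python3 - <<'E'
from h import *
status(); c=grab("wrist"); cv2.imwrite("pics/w1.png",c["image"])
E
```

```text
t 2.08 tcp [0.419  0.0813 0.3288] yaw -0.0001 z [-2.e-04  3.e-04 -1.e+00] w 0.0399 q [-0.09  0.1   1.42  0.    1.62 -1.66]
```

View pics/w1.png

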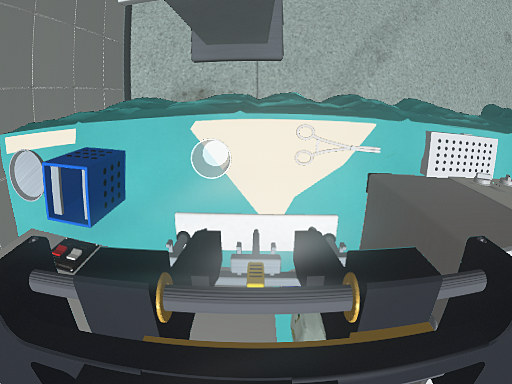

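The wrist view shows the gripper hiding most of the rack, with only the yellow grip visible at (256,272). The cup is at (210,157), the case at (85,185) and the dish at (28,175). I'll rise so the rack clears the fingers.

Converted, -0.057 m is -0.912.

Request:
inch_along([
  [0,0,-0.912,0,0,0],
  [0,0,-0.912,0,0,0],
  [0,0,-0.912,0,0,0],
  [0,0,0,0,0,0],
  [0,0,0,0,0,0],
])

```text
t: 2.75
tool_pos: [0.4188, 0.0819, 0.4989]
orientation: [0.003, -3.14, -0.0]
force: [0.2, 1.5, -0.5]
gripper_width: 0.0398
grip_force: 0.0
```

```bash
python3 - <<'E'
from h import *
import pickle
status(); c=grab("wrist"); cv2.imwrite("pics/w2.png",c["image"]); pickle.dump(c,open("w2.pkl","wb"))
E
```

```text
t 2.75 tcp [0.4188 0.0819 0.4989] yaw 0.0022 z [-1.4e-03  2.0e-04 -1.0e+00] w 0.0398 q [-0.09  0.1   0.95  0.    2.09 -1.66]
```

Request:
inch_along([
  [0,-0.96,0,0,0,0],
  [0,-0.96,0,0,0,0],
  [0,0,0,0,0,0],
  [0,0,0,0,0,0],
  [0,0,0,0,0,0],
])

```text
t: 3.42
tool_pos: [0.4191, -0.0378, 0.4996]
orientation: [0.004, -3.141, -0.0]
force: [-0.1, 1.4, -0.3]
gripper_width: 0.0401
grip_force: 0.0
```

```bash
python3 - <<'E'
from h import *
import pickle
status(); c=grab("wrist"); cv2.imwrite("pics/w3.png",c["image"]); pickle.dump(c,open("w3.pkl","wb"))
E
```

```text
t 3.42 tcp [ 0.4191 -0.0378  0.4996] yaw 0.0024 z [-2.e-04  2.e-04 -1.e+00] w 0.0401 q [-0.37  0.09  0.96  0.    2.09 -1.95]
```

View pics/w3.png

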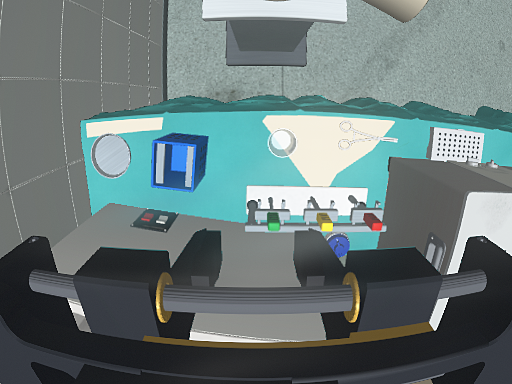

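This wrist view shows everything: green grip (273,222), yellow (325,224), red (373,223), cup (283,143), case with both ledges (180,165) and dish (111,156).

```bash
cat >> h.py <<'E'
def cloud(c,box):
    ys,xs=np.mgrid[0:384,0:512]; px=np.c_[xs.ravel(),ys.ravel()]
    Z=c["range_z"].ravel(); px=px[Z>0]; P=deep(c,px); b=np.array(box)
    k=((P>b[0])&(P<b[1])).all(1); return P[k],px[k]
def circ(Q): # algebraic circle fit
    A=np.c_[2*Q[:,:2],np.ones(len(Q))]; s=np.linalg.lstsq(A,(Q[:,:2]**2).sum(1),rcond=None)[0]
    return s[:2],np.sqrt(s[2]+s[0]**2+s[1]**2)
E
python3 - <<'E'
from h import *
import pickle
np.set_printoptions(precision=4,suppress=True)
V=[pickle.load(open(f,"rb")) for f in ("w2.pkl","w3.pkl")]
for col in ("green","yellow","red"):
    ob=[]
    for c in V:
        for ce,st,m in blobs(mask(c,col)):
            ys,xs=np.nonzero(m); P=deep(c,np.c_[xs,ys]); med=np.median(P,0)
            if abs(med[0]-.54)>.03 or med[2]<.13: continue
            k=P[:,2]>.197; top=P[k]; ob.append((c,np.c_[xs,ys][k].mean(0)))
            print(col,ce,len(P),"med",med,"top mid",(top[:,:2].min(0)+top[:,:2].max(0))/2,np.ptp(top[:,:2],axis=0),top[:,2].mean())
    if len(ob)==2: print("  tri top",tri(ob))
for c in V:
    P,_=cloud(c,[(.37,-.28,.124),(.53,-.10,.137)]); rc=cv2.minAreaRect((P[:,:2]*1000).astype(np.float32)); print("rim",len(P),rc,np.median(P[:,2]))
    P,_=cloud(c,[(.37,-.28,.106),(.53,-.10,.121)]); print("ledgeish",len(P),np.median(P[:,2]))
    P,_=cloud(c,[(.36,-.05,.044),(.48,.08,.056)]); print("cup",len(P),circ(P),cv2.minEnclosingCircle((P[:,:2]*1000).astype(np.float32)),P[:,2].max())
    P,_=cloud(c,[(.37,-.46,.012),(.53,-.29,.022)]); print("dish",len(P),circ(P) if len(P)>5 else'',cv2.minEnclosingCircle((P[:,:2]*1000).astype(np.float32)) if len(P)>5 else '')
    P,px=cloud(c,[(.50,-.1,.128),(.56,.26,.155)])
    for a,b in ((-.06,.04),(.04,.13),(.13,.22)):
        q=P[(P[:,1]>a)&(P[:,1]<b)]; print("bars",a,len(q),(q[:,:2].min(0)+q[:,:2].max(0))/2,q.max(0)) if len(q) else 0
E
```

```text
green [202.5588 223.5515] 136 med [ 0.5358 -0.009   0.2002] top mid [0.4771 0.0167] [0.1384 0.0742] 0.21955124448916094
green [273.4242 225.7778] 99 med [ 0.5386 -0.0124  0.2008] top mid [ 0.5395 -0.0117] [0.0143 0.018 ] 0.20076780074652387
  tri top (array([ 0.5396, -0.0118,  0.1982]), [np.float64(0.0003576613029381798), np.float64(0.00035766130293822014)])
yellow [255.1069 224.195 ] 159 med [0.5361 0.0778 0.1999] top mid [0.4453 0.0786] [0.2048 0.0181] 0.21409200529982797
yellow [324.6838 224.0956] 136 med [0.5395 0.0742 0.2   ] top mid [0.5408 0.0774] [0.0139 0.0194] 0.20055296314653573
  tri top (array([0.5421, 0.0784, 0.1969]), [np.float64(0.00014736647743681942), np.float64(0.00014736647743682191)])
red [310.0167 226.35  ] 60 med [0.5383 0.1681 0.2009] top mid [0.4759 0.1432] [0.1363 0.0701] 0.2156871178223924
red [376.6579 225.8553] 76 med [0.5421 0.1686 0.2006] top mid [0.4457 0.0691] [0.2054 0.2146] 0.2072728994213073
  tri top (array([0.5422, 0.1692, 0.1971]), [np.float64(0.0013213723722232714), np.float64(0.0013213723722232693)])
rim 520 ((453.5135803222656, -192.955810546
[... 454 characters left out ...]
0.04 442 [0.5346 0.0782] [0.553  0.1099 0.1535]
bars 0.13 464 [0.5373 0.1694] [0.5564 0.2012 0.1545]
rim 570 ((453.427490234375, -193.19058227539062), (84.79292297363281, 90.5236587524414), 83.03913116455078) 0.1306507496326993
ledgeish 804 0.11517954476929587
cup 139 (array([0.4231, 0.0115]), np.float64(0.02836046603096749)) ((423.17041015625, 12.113142013549805), 30.225547790527344) 0.05251929560147328
dish 224 (array([ 0.4503, -0.384 ]), np.float64(0.05251644636168633)) ((450.0277099609375, -384.2281188964844), 55.01039123535156)
bars -0.06 389 [ 0.5373 -0.0108] [0.5598 0.0208 0.1547]
bars 0.04 409 [0.5377 0.0777] [0.5585 0.1103 0.1541]
bars 0.13 427 [0.5363 0.1687] [0.5556 0.2018 0.1548]
```

Converted, 0.06 m is 0.96, -0.0301 m is -0.4816, 0.0164 rad is 0.164.

Request:
inch_along([
  [-0.4816,0.1056,0.96,0,0,0.164],
  [-0.4816,0.1056,0.96,0,0,0],
  [-0.4816,0.1056,0.96,0,0,0],
  [-0.4816,0.1056,0.96,0,0,0],
  [0,0,0,0,0,0],
  [0,0,0,0,0,0],
  [0,0,0,0,0,0],
], jaw=0.044)

```text
t: 4.35
tool_pos: [0.5312, -0.016, 0.2799]
orientation: [0.025, 3.137, -0.002]
force: [-0.0, 0.0, 0.2]
gripper_width: 0.0443
grip_force: 0.0
```

```bash
python3 - <<'E'
from h import *
status(); go([.5395,-.0115,.160],-.014)
E
```

```text
t 4.35 tcp [ 0.5312 -0.016   0.2799] yaw -0.016 z [ 0.0042 -0.0012 -1.    ] w 0.0443 q [-0.25  0.32  1.27 -0.    1.55 -1.81]
shift now-axes [-0.0078  0.0047  0.1199] ('rz -0.0020', 'shift after', [np.float64(-0.0083), np.float64(0.0046), np.float64(0.1199)])
```

Request:
inch_along([
  [-0.1312,0.0736,0.48,0,0,0],
  [0,0,0.48,0,0,0],
  [0,0,0.48,0,0,0],
  [0,0,0.48,0,0,0],
  [0,0,0,0,0,0],
  [0,0,0,0,0,0],
  [0,0,0,0,0,0],
])

```text
t: 5.22
tool_pos: [0.54, -0.0117, 0.159]
orientation: [0.026, 3.139, -0.001]
force: [0.2, 0.5, 0.2]
gripper_width: 0.0438
grip_force: 0.0
```

```bash
python3 - <<'E'
from h import *
status(); go([.5395,-.0115,.160],-.014)
E
```

```text
t 5.22 tcp [ 0.54   -0.0117  0.159 ] yaw -0.0163 z [ 2.9e-03 -7.0e-04 -1.0e+00] w 0.0438 q [-0.24  0.43  1.46 -0.    1.25 -1.8 ]
shift now-axes [ 0.0005  0.0002 -0.001 ] ('rz -0.0023', 'shift after', [np.float64(0.0005), np.float64(0.0002), np.float64(-0.001)])
```

Converted, -0.045 m is -0.72, -0.04 m is -0.64.

Request:
inch_along([
  [0,0,0,0,0,0],
  [0,0,0,0,0,0],
  [0,0,0,0,0,0],
  [0,0,0,0,0,0],
  [0,0,-0.16,0,0,0],
  [0,0,-0.4,0,0,0],
  [0,0,-0.64,0,0,0],
  [0,0,-0.72,0,0,0],
  [0,0,0,0,0,0],
  [0,0,0,0,0,0],
], jaw=0.01, clamp_n=25)

```text
t: 6.48
tool_pos: [0.539, -0.0114, 0.2767]
orientation: [-0.025, -3.14, -0.0]
force: [0.2, 0.5, -1.4]
gripper_width: 0.0196
grip_force: 25.0
```

```bash
python3 - <<'E'
from h import *
status(); c=grab("wrist"); cv2.imwrite("pics/w4.png",c["image"])
P,_=cloud(grab("top"),[(.36,-.06,.044),(.48,.09,.056)]); print("cup",len(P),circ(P),cv2.minEnclosingCircle((P[:,:2]*1000).astype(np.float32)))
E
```

```text
t 6.47 tcp [ 0.539  -0.0114  0.2767] yaw -0.0162 z [-1.4e-03  3.0e-04 -1.0e+00] w 0.0196 q [-0.24  0.34  1.25 -0.    1.55 -1.8 ]
cup 20 (array([0.42478436, 0.01453731]), np.float64(0.028130653668873427)) ((441.33245849609375, 20.467233657836914), 22.246374130249023)
```

View pics/w4.png

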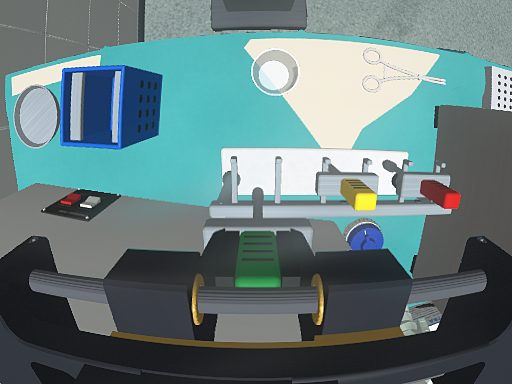

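Green is held, centred between the fingers at (258,255). The cup is at (274,72) and unmoved, and the prongs stand singly.

```bash
python3 - <<'E'
from h import *
c=grab("wrist"); P,_=cloud(c,[(.36,-.05,.044),(.48,.08,.056)]); print("cup",len(P),circ(P),cv2.minEnclosingCircle((P[:,:2]*1000).astype(np.float32)))
P,_=cloud(c,[(.48,-.06,.235),(.60,.04,.275)]); print(len(P),P.min(0),P.max(0))
go([.423,.012,.2767])
E
```

```text
cup 389 (array([0.42344812, 0.01193017]), np.float64(0.028812141668208037)) ((423.2811279296875, 12.066819190979004), 30.726558685302734)
1621 [ 0.52950206 -0.0437901   0.2353508 ] [0.54535126 0.02051983 0.27497767]
shift now-axes [ 0.1164  0.0216 -0.0003]
```

Request:
inch_along([
  [0.6208,0.1152,0,0,0,0],
  [0.6208,0.1152,0,0,0,0],
  [0.6208,0.1152,0,0,0,0],
  [0,0,0,0,0,0],
  [0,0,0,0,0,0],
  [0,0,0,0,0,0],
])

```text
t: 7.38
tool_pos: [0.4242, 0.0117, 0.277]
orientation: [-0.026, -3.141, -0.0]
force: [-0.7, -0.1, -1.1]
gripper_width: 0.0197
grip_force: 25.0
```

```bash
python3 - <<'E'
from h import *
status(); go([.4234,.012,.122])
E
```

```text
t 7.38 tcp [0.4242 0.0117 0.277 ] yaw -0.0164 z [-5.e-04  1.e-04 -1.e+00] w 0.0197 q [-0.25  0.13  1.54  0.    1.48 -1.81]
shift now-axes [0.0007 0.0002 0.155 ]
```

Request:
inch_along([
  [0,0,0.624,0,0,0],
  [0,0,0.624,0,0,0],
  [0,0,0.624,0,0,0],
  [0,0,0.608,0,0,0],
  [0,0,0,0,0,0],
  [0,0,0,0,0,0],
  [0,0,0,0,0,0],
])

```text
t: 8.25
tool_pos: [0.4242, 0.0118, 0.1236]
orientation: [0.025, 3.139, -0.001]
force: [0.7, 0.6, -1.4]
gripper_width: 0.02
grip_force: 25.0
```

Request:
inch_along([
  [0,0,-0.64,0,0,0],
  [0,0,-0.8,0,0,0],
  [0,0,-0.96,0,0,0],
  [0,0,0,0,0,0],
  [0,0,0,0,0,0],
])

```text
t: 8.88
tool_pos: [0.4229, 0.0121, 0.2722]
orientation: [-0.025, -3.141, 0.0]
force: [0.7, -0.0, -1.7]
gripper_width: 0.0197
grip_force: 25.0
```

```bash
python3 - <<'E'
from h import *
status()
case=np.array([.4535,-.193]); a=-.123; ex=np.array([np.cos(a),np.sin(a)])
p=case+.0275*ex; print(p); go([*p,.276],a)
c=grab("wrist"); P,_=cloud(c,[(.36,-.05,.044),(.48,.08,.056)]); print("cup",circ(P))
E
```

```text
t 8.88 tcp [0.4229 0.0121 0.2722] yaw -0.0162 z [-0. -0. -1.] w 0.0197 q [-0.25  0.13  1.55 -0.    1.46 -1.81]
[ 0.48079224 -0.19637398]
shift now-axes [-0.0612 -0.2075 -0.0038] ('rz 0.1068', 'shift after', [np.float64(-0.083), np.float64(-0.1998), np.float64(-0.0038)])
cup (array([0.42287562, 0.01219847]), np.float64(0.028972771574192483))
```

Converted, -0.05 m is -0.8, -0.0208 m is -0.3328, 0.1068 rad is 1.068.

Request:
inch_along([
  [0,0,0,0,0,1.068],
  [-0.3328,-0.8,-0.016,0,0,0],
  [-0.3328,-0.8,-0.016,0,0,0],
  [-0.3328,-0.8,-0.016,0,0,0],
  [-0.3328,-0.8,-0.016,0,0,0],
  [0,0,0,0,0,0],
  [0,0,0,0,0,0],
  [0,0,0,0,0,0],
])

```text
t: 9.93
tool_pos: [0.4812, -0.1956, 0.2761]
orientation: [-0.191, -3.135, -0.001]
force: [1.0, 0.0, -1.6]
gripper_width: 0.0198
grip_force: 25.0
```

```bash
python3 - <<'E'
from h import *
np.set_printoptions(precision=4,suppress=True)
status()
for n in ("wrist","top"):
    c=grab(n)
    if n=="wrist": cv2.imwrite("pics/w5.png",c["image"])
    P,_=cloud(c,[(.37,-.28,.124),(.53,-.10,.137)]); print("rim",cv2.minAreaRect((P[:,:2]*1000).astype(np.float32)))
E
```

```text
t 9.93 tcp [ 0.4812 -0.1956  0.2761] yaw -0.1217 z [-0.0006  0.0006 -1.    ] w 0.0198 q [-0.61  0.3   1.31  0.    1.53 -2.06]
rim ((453.26214599609375, -193.02737426757812), (84.77174377441406, 89.88605499267578), 83.02810668945312)
rim ((419.6261901855469, -187.1766357421875), (82.86274719238281, 24.396814346313477), 87.38551330566406)
```

View pics/w5.png

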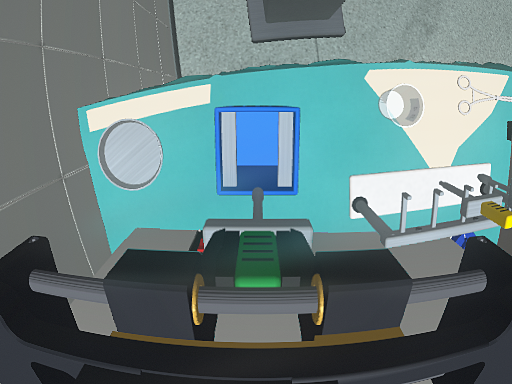

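The case (257,150) is squarely in line with the held green tool, and both ledges are visible. The dish is at (131,154) and the cup at (402,106). Lowering.

Request:
inch_along([
  [0,0,0.64,0,0,0],
  [0,0,0.64,0,0,0],
  [0,0,0.48,0,0,0],
  [0,0,0.32,0,0,0],
  [0,0,0,0,0,0],
  [0,0,0.064,0,0,0],
  [0,0,0,0,0,0],
  [0,0,0,0,0,0],
])

```text
t: 11.02
tool_pos: [0.4816, -0.1968, 0.1429]
orientation: [0.193, 3.135, -0.001]
force: [-0.7, 0.9, -1.4]
gripper_width: 0.0197
grip_force: 25.0
```

```bash
python3 - <<'E'
from h import *
status(); print(r.observe()["force"])
E
```

```text
t 11.03 tcp [ 0.4816 -0.1968  0.1429] yaw -0.1229 z [ 8.e-04 -6.e-04 -1.e+00] w 0.0197 q [-0.62  0.42  1.53  0.    1.19 -2.06]
[-0.74882195  0.90507674 -1.39711441]
```

Request:
inch_along([
  [0,0,0.048,0,0,0],
  [0,0,0,0,0,0],
  [0,0,0.032,0,0,0],
  [0,0,0,0,0,0],
  [0,0,0,0,0,0],
])

```text
t: 11.65
tool_pos: [0.4815, -0.1968, 0.1375]
orientation: [0.193, 3.135, -0.0]
force: [-0.4, -0.5, 1.3]
gripper_width: 0.0196
grip_force: 25.0
```

Request:
inch_along([
  [0,0,0,0,0,0],
  [0,0,0,0,0,0],
  [0,0,0,0,0,0],
], jaw=0.05)

```text
t: 12.02
tool_pos: [0.4814, -0.1967, 0.1373]
orientation: [-0.193, -3.136, -0.0]
force: [0.3, -0.1, -0.3]
gripper_width: 0.0471
grip_force: 0.0
```

Request:
inch_along([
  [0,0,-0.48,0,0,0],
  [0,0,-0.8,0,0,0],
  [0,0,-0.96,0,0,0],
  [0,0,0,0,0,0],
  [0,0,0,0,0,0],
])

```text
t: 12.65
tool_pos: [0.4811, -0.1965, 0.2765]
orientation: [-0.193, -3.135, -0.001]
force: [-0.1, -0.5, -0.8]
gripper_width: 0.0502
grip_force: 0.0
```

```bash
python3 - <<'E'
from h import *
status()
c=grab("wrist"); cv2.imwrite("pics/w6.png",c["image"])
go([.541,.0778,.281],-.014)
E
```

```text
t 12.65 tcp [ 0.4811 -0.1965  0.2765] yaw -0.123 z [-1.e-03  7.e-04 -1.e+00] w 0.0502 q [-0.62  0.3   1.31  0.    1.53 -2.06]
shift now-axes [-0.0259  0.2795 -0.0047] ('rz -0.1090', 'shift after', [np.float64(-0.0562), np.float64(0.275), np.float64(-0.005)])
```

View pics/w6.png

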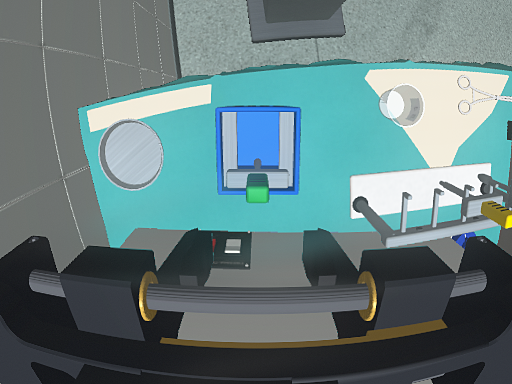

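Green lies flat across both ledges, with its bar at (257,177). Yellow is next.

Converted, 0.055 m is 0.88, -0.0112 m is -0.1792, -0.109 rad is -1.09.

Request:
inch_along([
  [0,0,0,0,0,-1.09],
  [-0.1792,0.88,-0.016,0,0,0],
  [-0.1792,0.88,-0.016,0,0,0],
  [-0.1792,0.88,-0.016,0,0,0],
  [-0.1792,0.88,-0.016,0,0,0],
  [-0.1792,0.88,-0.016,0,0,0],
  [0,0,0,0,0,0],
  [0,0,0,0,0,0],
  [0,0,0,0,0,0],
], jaw=0.044)

```text
t: 13.82
tool_pos: [0.5411, 0.0762, 0.2819]
orientation: [-0.025, -3.14, 0.0]
force: [-0.7, -0.4, 0.0]
gripper_width: 0.0441
grip_force: 0.0
```

```bash
python3 - <<'E'
from h import *
status(); go([.541,.0778,.159],-.014)
E
```

```text
t 13.82 tcp [0.5411 0.0762 0.2819] yaw -0.0158 z [-1.1e-03 -1.0e-04 -1.0e+00] w 0.0441 q [-0.08  0.35  1.22 -0.    1.57 -1.63]
shift now-axes [-0.      0.0016  0.1229] ('rz -0.0018', 'shift after', [np.float64(0.0001), np.float64(0.0016), np.float64(0.1229)])
```

Converted, 0.04 m is 0.64, 0.03 m is 0.48.

Request:
inch_along([
  [0,0.0256,0.64,0,0,0],
  [0,0,0.64,0,0,0],
  [0,0,0.48,0,0,0],
  [0,0,0.208,0,0,0],
  [0,0,0,0,0,0],
  [0,0,0,0,0,0],
  [0,0,0,0,0,0],
])

```text
t: 14.7
tool_pos: [0.5417, 0.079, 0.1604]
orientation: [0.022, 3.14, -0.0]
force: [-0.6, 0.9, 0.2]
gripper_width: 0.0442
grip_force: 0.0
```

```bash
python3 - <<'E'
from h import *
status()
E
```

```text
t 14.7 tcp [0.5417 0.079  0.1604] yaw -0.0141 z [ 1.9e-03 -1.0e-04 -1.0e+00] w 0.0442 q [-0.07  0.44  1.43  0.    1.26 -1.63]
```

Request:
inch_along([
  [0,0,0,0,0,0],
  [0,0,0,0,0,0],
  [0,0,0,0,0,0],
  [0,0,0,0,0,0],
  [0,0,-0.16,0,0,0],
  [0,0,-0.4,0,0,0],
  [0,0,-0.64,0,0,0],
  [0,0,-0.8,0,0,0],
  [0,0,0,0,0,0],
  [0,0,0,0,0,0],
], jaw=0.01, clamp_n=25)

```text
t: 15.95
tool_pos: [0.5408, 0.0791, 0.2836]
orientation: [-0.022, -3.14, -0.0]
force: [0.2, 0.3, -1.0]
gripper_width: 0.0199
grip_force: 25.1
```

```bash
python3 - <<'E'
from h import *
status()
c=grab("wrist"); P,_=cloud(c,[(.33,-.09,.044),(.48,.12,.056)]); print("cup",len(P),circ(P),cv2.minEnclosingCircle((P[:,:2]*1000).astype(np.float32)))
P,_=cloud(c,[(.48,.03,.24),(.60,.13,.28)]); print(len(P),P.min(0),P.max(0))
go([.4234,.012,.285])
E
```

```text
t 15.95 tcp [0.5408 0.0791 0.2836] yaw -0.014 z [-1.5e-03  1.0e-04 -1.0e+00] w 0.0199 q [-0.07  0.35  1.22 -0.    1.58 -1.63]
cup 355 (array([0.42361393, 0.01246664]), np.float64(0.0288403391419241)) ((423.4626159667969, 12.301627159118652), 30.70619010925293)
2037 [0.52933171 0.04654906 0.24025313] [0.54833024 0.11106885 0.2799664 ]
shift now-axes [ 0.1164 -0.0687 -0.0016]
```

Careful with the scale: shifts go in shares of 62.5 mm and turns go in units of 0.1 rad. That gives: 0.0388 m is 0.6208, -0.0229 m is -0.3664.

Request:
inch_along([
  [0.6208,-0.3664,0,0,0,0],
  [0.6208,-0.3664,0,0,0,0],
  [0.6208,-0.3664,0,0,0,0],
  [0,0,0,0,0,0],
  [0,0,0,0,0,0],
  [0,0,0,0,0,0],
])

```text
t: 16.75
tool_pos: [0.4246, 0.0123, 0.2839]
orientation: [-0.021, -3.141, -0.001]
force: [0.4, -0.3, -1.0]
gripper_width: 0.0199
grip_force: 25.1
```

```bash
python3 - <<'E'
from h import *
status(); go([.4235,.0123,.134])
c=grab("wrist"); P,_=cloud(c,[(.33,-.09,.044),(.48,.12,.056)]); print("cup",len(P),circ(P))
E
```

```text
t 16.75 tcp [0.4246 0.0123 0.2839] yaw -0.0133 z [-9.e-04  4.e-04 -1.e+00] w 0.0199 q [-0.25  0.12  1.52  0.    1.5  -1.81]
shift now-axes [ 9.000e-04 -1.000e-04  1.499e-01] 
cup 351 (array([0.42275958, 0.01227769]), np.float64(0.02905606677658157))
```

Converted, 0.038 m is 0.608, 0.037 m is 0.592.

Request:
inch_along([
  [0.016,0,0.608,0,0,0],
  [0,0,0.608,0,0,0],
  [0,0,0.592,0,0,0],
  [0,0,0.592,0,0,0],
  [0,0,0,0,0,0],
  [0,0,0,0,0,0],
  [0,0,0,0,0,0],
])

```text
t: 17.68
tool_pos: [0.4237, 0.0119, 0.1356]
orientation: [0.022, 3.139, -0.001]
force: [0.4, 0.0, -0.7]
gripper_width: 0.02
grip_force: 25.1
```

Request:
inch_along([
  [0,0,-0.64,0,0,0],
  [0,0,-0.88,0,0,0],
  [0,0,-0.96,0,0,0],
  [0,0,0,0,0,0],
  [0,0,0,0,0,0],
])

```text
t: 18.3
tool_pos: [0.4225, 0.0121, 0.2891]
orientation: [-0.022, -3.141, -0.0]
force: [0.0, -0.7, -3.1]
gripper_width: 0.0196
grip_force: 25.1
```

```bash
python3 - <<'E'
from h import *
status()
case=np.array([.4533,-.193]); a=-.122; ex=np.array([np.cos(a),np.sin(a)])
p=case+.005*ex; print(p); go([*p,.286],a)
c=grab("wrist"); P,_=cloud(c,[(.33,-.09,.044),(.48,.12,.056)]); print("cup",circ(P))
E
```

```text
t 18.3 tcp [0.4225 0.0121 0.2891] yaw -0.014 z [-2.e-04  0.e+00 -1.e+00] w 0.0196 q [-0.25  0.12  1.52 -0.    1.51 -1.81]
[ 0.45826284 -0.19360849]
shift now-axes [-0.0387 -0.2052  0.0031] ('rz 0.1080', 'shift after', [np.float64(-0.0606), np.float64(-0.1999), np.float64(0.0031)])
cup (array([0.42276703, 0.01218244]), np.float64(0.02906122808868459))
```

Converted, -0.05 m is -0.8, -0.02 m is -0.32, 0.108 rad is 1.08.

Request:
inch_along([
  [0,0,-0.32,0,0,1.08],
  [-0.2432,-0.8,0,0,0,0],
  [-0.2432,-0.8,0,0,0,0],
  [-0.2432,-0.8,0,0,0,0],
  [-0.2432,-0.8,0,0,0,0],
  [0,0,0,0,0,0],
  [0,0,0,0,0,0],
  [0,0,0,0,0,0],
])

```text
t: 19.35
tool_pos: [0.4588, -0.1928, 0.3092]
orientation: [-0.19, -3.135, -0.001]
force: [0.3, -0.5, -1.0]
gripper_width: 0.0196
grip_force: 25.1
```

```bash
python3 - <<'E'
from h import *
np.set_printoptions(precision=4,suppress=True)
status(); go([.4583,-.1936,.142],-.122)
c=grab("wrist")
P,_=cloud(c,[(.37,-.28,.124),(.53,-.10,.137)]); print("rim",cv2.minAreaRect((P[:,:2]*1000).astype(np.float32)))
for ce,st,m in blobs(mask(c,"green")):
    ys,xs=np.nonzero(m); P=deep(c,np.c_[xs,ys]); print(ce,len(P),np.median(P,0),P.min(0),P.max(0))
E
```

```text
t 19.35 tcp [ 0.4588 -0.1928  0.3092] yaw -0.1207 z [-0.0005  0.0005 -1.    ] w 0.0196 q [-0.64  0.24  1.3   0.    1.6  -2.09]
shift now-axes [ 0.0003 -0.0009  0.1672] ('rz 0.0013', 'shift after', [np.float64(0.0004), np.float64(-0.0008), np.float64(0.1672)])
rim ((453.4571533203125, -193.1199951171875), (84.66790008544922, 89.6924057006836), 83.3821029663086)
[248.5263 201.9474] 95 [ 0.4772 -0.2045  0.1798] [ 0.4735 -0.2228  0.0002] [ 0.5482 -0.2013  0.1824]
[264.6596 201.766 ] 47 [ 0.4784 -0.1883  0.1793] [ 0.4596 -0.193   0.0024] [ 0.5597 -0.1875  0.249 ]
```

Request:
inch_along([
  [0.0128,-0.0128,0.72,0,0,0],
  [0,0,0.72,0,0,0],
  [0,0,0.64,0,0,0],
  [0,0,0.4,0,0,0],
  [0,0,0.128,0,0,0],
  [0,0,0,0,0,0],
  [0,0,0,0,0,0],
])

```text
t: 20.27
tool_pos: [0.4585, -0.1947, 0.1475]
orientation: [0.191, 3.134, -0.002]
force: [0.2, 0.3, -1.2]
gripper_width: 0.0199
grip_force: 25.1
```

```bash
python3 - <<'E'
from h import *
status(); go([.4583,-.1936,.1405],-.122)
E
```

```text
t 20.27 tcp [ 0.4585 -0.1947  0.1475] yaw -0.1217 z [ 0.0017 -0.0013 -1.    ] w 0.0199 q [-0.64  0.38  1.59 -0.    1.17 -2.09]
shift now-axes [0.0004 0.0011 0.007 ] ('rz 0.0003', 'shift after', [np.float64(0.0003), np.float64(0.0011), np.float64(0.007)])
```

Request:
inch_along([
  [0,0.016,0.064,0,0,0],
  [0,0,0.048,0,0,0],
  [0,0,0,0,0,0],
  [0,0,0.024,0,0,0],
  [0,0,0,0,0,0],
  [0,0,0,0,0,0],
])

```text
t: 21.02
tool_pos: [0.4583, -0.1937, 0.1393]
orientation: [0.191, 3.134, -0.001]
force: [-3.2, 3.8, 15.7]
gripper_width: 0.0198
grip_force: 25.0
```

Request:
inch_along([
  [0,0,0,0,0,0],
  [0,0,0,0,0,0],
  [0,0,0,0,0,0],
], jaw=0.05)

```text
t: 21.4
tool_pos: [0.4581, -0.1936, 0.1377]
orientation: [-0.192, -3.135, -0.0]
force: [0.1, -0.6, 1.2]
gripper_width: 0.0477
grip_force: 0.0
```

Request:
inch_along([
  [0,0,-0.48,0,0,0],
  [0,0,-0.8,0,0,0],
  [0,0,-0.96,0,0,0],
  [0,0,0,0,0,0],
  [0,0,0,0,0,0],
])

```text
t: 22.02
tool_pos: [0.4579, -0.1934, 0.277]
orientation: [-0.192, -3.135, -0.001]
force: [0.3, 0.3, -0.2]
gripper_width: 0.0501
grip_force: 0.0
```

```bash
python3 - <<'E'
from h import *
status()
c=grab("wrist"); cv2.imwrite("pics/w7.png",c["image"])
E
```

```text
t 22.02 tcp [ 0.4579 -0.1934  0.277 ] yaw -0.1221 z [-1.1e-03  8.0e-04 -1.0e+00] w 0.0501 q [-0.64  0.26  1.36  0.    1.52 -2.09]
```

View pics/w7.png

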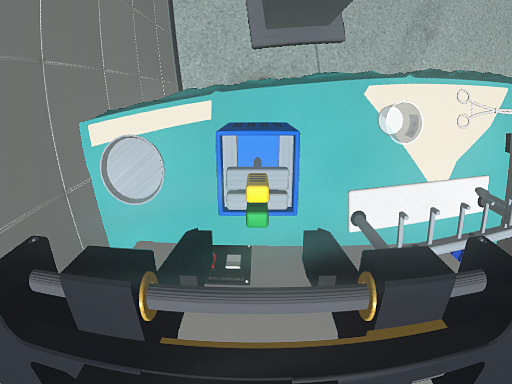

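Both green (257,215) and yellow (257,188) lie flat and side by side. Red is next. The handle leaves little room, so I'll go in shifted about 9 mm to −y and tilted 0.09 rad away from the cabinet.

Converted, 0.0508 m is 0.8128, -0.02 m is -0.32, -0.108 rad is -1.08.

Request:
inch_along([
  [0,0,-0.32,0,0,-1.08],
  [0,0,-0.32,0,0,0],
  [-0.1792,0.8128,0,0,0,0],
  [-0.1792,0.8128,0,0,0,0],
  [-0.1792,0.8128,0,0,0,0],
  [-0.1792,0.8128,0,0,0,0],
  [-0.1792,0.8128,0,0,0,0],
  [-0.1792,0.8128,0,0,0,0],
  [0,0,0,0,0,0],
], jaw=0.052)

```text
t: 23.2
tool_pos: [0.5295, 0.1129, 0.3158]
orientation: [-0.015, -3.138, -0.001]
force: [-0.8, 0.3, -0.1]
gripper_width: 0.0521
grip_force: 0.0
```

Request:
inch_along([
  [0,0,0,0,0,0],
  [-0.176,0.64,0,0,0,0],
  [0,0,0,-0.9,0,0],
  [0,0,0,0,0,0],
  [0,0,0,0,0,0],
])

```text
t: 23.82
tool_pos: [0.5412, 0.1489, 0.3178]
orientation: [0.025, 3.138, 0.139]
force: [-0.1, 0.5, -0.4]
gripper_width: 0.052
grip_force: 0.0
```

```bash
python3 - <<'E'
from h import *
status(); go([.540,.1617,.320]);go([.540,.1617,.163])
E
```

```text
t 23.82 tcp [0.5412 0.1489 0.3178] yaw -0.0158 z [ 0.0011  0.0883 -0.9961] w 0.052 q [ 0.02  0.35  1.12  0.09  1.67 -1.53]
shift now-axes [ 0.0014  0.0129 -0.0011] 
shift now-axes [ 0.0013 -0.001   0.1553]
```

Converted, 0.04 m is 0.64, -0.001 m is -0.016.

Request:
inch_along([
  [0.016,-0.016,0.64,0,0,0],
  [0,0,0.64,0,0,0],
  [0,0,0.64,0,0,0],
  [0,0,0.4,0,0,0],
  [0,0,0.144,0,0,0],
  [0,0,0,0,0,0],
  [0,0,0,0,0,0],
  [0,0,0,0,0,0],
])

```text
t: 24.82
tool_pos: [0.5407, 0.1629, 0.1653]
orientation: [0.022, 3.136, 0.141]
force: [-0.7, 0.3, 1.3]
gripper_width: 0.052
grip_force: 0.0
```

```bash
python3 - <<'E'
from h import *
status(); c=grab("wrist"); cv2.imwrite("pics/w8.png",c["image"]); go([.540,.1617,.163])
E
```

```text
t 24.82 tcp [0.5407 0.1629 0.1653] yaw -0.0139 z [ 0.0029  0.0898 -0.996 ] w 0.052 q [ 0.04  0.46  1.4   0.09  1.28 -1.54]
shift now-axes [ 0.0006 -0.0014  0.002 ]
```

View pics/w8.png

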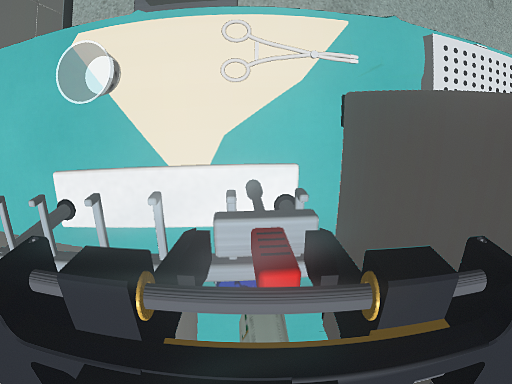

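The red grip (272,258) sits between the fingers and right of centre as planned. No contact yet. Closing.

Request:
inch_along([
  [0,0,0,0,0,0],
  [0,0,0,0,0,0],
  [0,0,0,0,0,0],
  [0,0,0,0,0,0],
  [0,0,0,0,0,0],
], jaw=0.01, clamp_n=25)

```text
t: 25.5
tool_pos: [0.5404, 0.1628, 0.1645]
orientation: [0.022, 3.138, 0.141]
force: [-0.3, -0.2, 1.0]
gripper_width: 0.0195
grip_force: 25.0
```

```bash
python3 - <<'E'
from h import *
status(); c=grab("wrist"); cv2.imwrite("pics/w9.png",c["image"]); 
E
```

```text
t 25.5 tcp [0.5404 0.1628 0.1645] yaw -0.0141 z [ 0.0013  0.0897 -0.996 ] w 0.0195 q [ 0.04  0.46  1.4   0.09  1.28 -1.54]
```

View pics/w9.png

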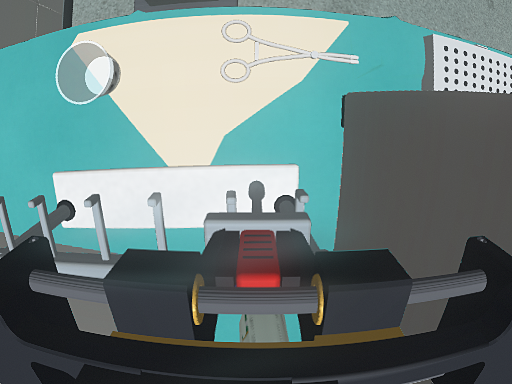

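The red tool has aligned with the fingers, grip at (258,258). Lifting along its own axis.

Request:
inch_along([
  [0,0,-0.16,0,0,0],
  [0,0,-0.4,0,0,0],
  [0,0,-0.64,0,0,0],
  [0,0,-0.72,0,0,0],
  [0,0,-0.56,0,0,0],
  [0,0,0,0,0,0],
  [0.48,-0.48,0,0.9,0,0],
  [0,0,0,0,0,0],
  [0,0,0,0,0,0],
])

```text
t: 26.68
tool_pos: [0.51, 0.1199, 0.3153]
orientation: [-0.022, -3.14, -0.002]
force: [-0.6, 0.8, 0.2]
gripper_width: 0.0196
grip_force: 25.0
```

```bash
python3 - <<'E'
from h import *
np.set_printoptions(precision=4,suppress=True)
status()
c=grab("wrist"); P,_=cloud(c,[(.33,-.09,.044),(.48,.12,.056)]); print("cup",len(P),circ(P),cv2.minEnclosingCircle((P[:,:2]*1000).astype(np.float32)))
o=r.observe()["tool_pos"]
P,_=cloud(c,[(o[0]-.05,o[1]-.06,o[2]-.045),(o[0]+.05,o[1]+.06,o[2]-.003)]);print(len(P),P.min(0)-o,P.max(0)-o)
cv2.imwrite("pics/w10.png",c["image"])
S=grab("scene"); cv2.imwrite("pics/s10.png",cv2.resize(S["image"][130:300,130:340],None,fx=3.2,fy=3.2,interpolation=cv2.INTER_CUBIC))
E
```

```text
t 26.68 tcp [0.51   0.1199 0.3153] yaw -0.014 z [-0.0011  0.0012 -1.    ] w 0.0196 q [ 0.    0.29  1.21  0.    1.64 -1.55]
cup 293 (array([0.4234, 0.0124]), np.float64(0.028800814287813753)) ((423.1776428222656, 11.887232780456543), 30.979951858520508)
2242 [-0.0111 -0.0324 -0.0273] [ 0.008   0.0315 -0.0031]
```

View pics/s10.png

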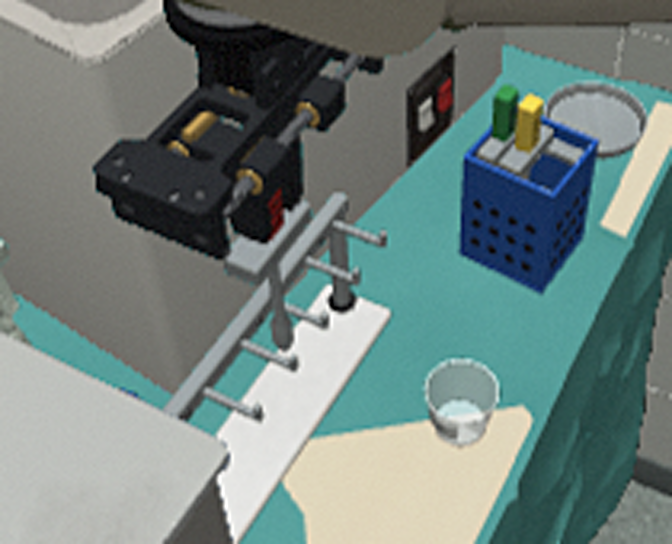

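The scene crop shows red held upright above the empty rack, the cup upright at (462,400), and green and yellow standing in the case at (520,130).

```bash
python3 - <<'E'
from h import *
go([.4217,.0122,.315])
E
```

```text
shift now-axes [ 0.087  -0.1089  0.0005] 
```

Request:
inch_along([
  [0.4832,-0.5664,0,0,0,0],
  [0.4832,-0.5664,0,0,0,0],
  [0.4832,-0.5664,0,0,0,0],
  [0,0,0,0,0,0],
  [0,0,0,0,0,0],
  [0,0,0,0,0,0],
])

```text
t: 27.52
tool_pos: [0.4184, 0.0152, 0.3158]
orientation: [-0.02, -3.141, -0.001]
force: [-0.4, -0.1, -1.2]
gripper_width: 0.0199
grip_force: 25.0
```

```bash
python3 - <<'E'
from h import *
status(); go([.4217,.0122,.146])
c=grab("wrist"); P,_=cloud(c,[(.33,-.09,.044),(.48,.12,.056)]); print("cup",len(P),circ(P))
E
```

```text
t 27.52 tcp [0.4184 0.0152 0.3158] yaw -0.0128 z [-3.e-04  4.e-04 -1.e+00] w 0.0199 q [-0.25  0.09  1.47  0.    1.58 -1.81]
shift now-axes [-0.0034 -0.0031  0.1698] 
cup 299 (array([0.42273917, 0.01226608]), np.float64(0.0290373900433423))
```

Request:
inch_along([
  [-0.0544,-0.048,0.64,0,0,0],
  [0,0,0.72,0,0,0],
  [0,0,0.72,0,0,0],
  [0,0,0.64,0,0,0],
  [0,0,0,0,0,0],
  [0,0,0,0,0,0],
  [0,0,0,0,0,0],
])

```text
t: 28.45
tool_pos: [0.4219, 0.0115, 0.1475]
orientation: [0.022, 3.139, -0.001]
force: [0.0, 0.8, -1.1]
gripper_width: 0.0196
grip_force: 25.0
```

Request:
inch_along([
  [0,0,-0.64,0,0,0],
  [0,0,-0.96,0,0,0],
  [0,0,-0.96,0,0,0],
  [0,0,-0.4,0,0,0],
  [0,0,0,0,0,0],
  [0,0,0,0,0,0],
])

```text
t: 29.2
tool_pos: [0.4205, 0.0117, 0.3301]
orientation: [-0.022, -3.14, -0.001]
force: [0.7, -0.8, -1.5]
gripper_width: 0.0199
grip_force: 25.0
```

```bash
python3 - <<'E'
from h import *
status()
case=np.array([.4533,-.193]); a=-.122; ex=np.array([np.cos(a),np.sin(a)])
p=case+(-.0235-.002)*ex; print(p); go([*p,.33],a)
c=grab("wrist"); P,_=cloud(c,[(.33,-.09,.044),(.48,.12,.056)]); print("cup",circ(P))
E
```

```text
t 29.2 tcp [0.4205 0.0117 0.3301] yaw -0.014 z [-1.5e-03  4.0e-04 -1.0e+00] w 0.0199 q [-0.26  0.09  1.43 -0.    1.62 -1.81]
[ 0.42798954 -0.18989671]
shift now-axes [-1.030e-02 -2.015e-01  1.000e-04] ('rz 0.1080', 'shift after', [np.float64(-0.0319), np.float64(-0.1992), np.float64(0.0001)])
cup (array([0.42289064, 0.01217843]), np.float64(0.02907165071227585))
```

Request:
inch_along([
  [0,0,0,0,0,1.08],
  [-0.128,-0.8,0,0,0,0],
  [-0.128,-0.8,0,0,0,0],
  [-0.128,-0.8,0,0,0,0],
  [-0.128,-0.8,0,0,0,0],
  [0,0,0,0,0,0],
  [0,0,0,0,0,0],
  [0,0,0,0,0,0],
])

```text
t: 30.25
tool_pos: [0.4284, -0.1897, 0.3309]
orientation: [-0.189, -3.136, -0.001]
force: [-0.1, 1.1, -1.2]
gripper_width: 0.0196
grip_force: 25.0
```

```bash
python3 - <<'E'
from h import *
np.set_printoptions(precision=4,suppress=True)
status(); go([.428,-.1899,.15],-.122)
c=grab("wrist"); o=r.observe()["tool_pos"]; M=Ro.from_rotvec(r.observe()["orientation"]).as_matrix()
P,_=cloud(c,[(.3,-.3,.10),(.6,-.08,.35)]); L=(P-o)@M
k=(abs(L[:,0])<.03)&(abs(L[:,1])<.04)&(L[:,2]>.004)&(L[:,2]<.05); print("held bar tool-frame",L[k].min(0),L[k].max(0))
a=-.122; Q=(P[:,:2]-[.4533,-.193])@np.array([[np.cos(a),-np.sin(a)],[np.sin(a),np.cos(a)]])
k=(P[:,2]>.125)&(P[:,2]<.137)&(abs(Q[:,0])<.036)&(abs(Q[:,1])>.015)&(abs(Q[:,1])<.03); print("packed bars case x",np.percentile(Q[k,0],[0,5,50,95,100]),k.sum())
E
```

```text
t 30.25 tcp [ 0.4284 -0.1897  0.3309] yaw -0.1205 z [-0.0003  0.0004 -1.    ] w 0.0196 q [-0.67  0.18  1.32  0.    1.64 -2.12]
shift now-axes [ 0.0003 -0.0003  0.1809] ('rz 0.0015', 'shift after', [np.float64(0.0004), np.float64(-0.0002), np.float64(0.1809)])
held bar tool-frame [-0.0083 -0.0324  0.004 ] [0.0107 0.0318 0.0497]
packed bars case x [-0.0055 -0.0049  0.01    0.0301  0.0326] 703
```

Converted, 0.045 m is 0.72, 0.03 m is 0.48, 0.0015 rad is 0.015.

Request:
inch_along([
  [0,0,0.72,0,0,0.015],
  [0,0,0.72,0,0,0],
  [0,0,0.72,0,0,0],
  [0,0,0.48,0,0,0],
  [0,0,0.208,0,0,0],
  [0,0,0,0,0,0],
  [0,0,0,0,0,0],
])

```text
t: 31.18
tool_pos: [0.429, -0.1911, 0.1542]
orientation: [0.193, 3.134, -0.002]
force: [0.1, -0.2, -0.5]
gripper_width: 0.0196
grip_force: 25.0
```

```bash
python3 - <<'E'
from h import *
status(); go([.428,-.1899,.1435],-.122)
E
```

```text
t 31.18 tcp [ 0.429  -0.1911  0.1542] yaw -0.1231 z [ 0.0018 -0.0015 -1.    ] w 0.0196 q [-0.67  0.33  1.65 -0.    1.16 -2.12]
shift now-axes [0.0012 0.001  0.0107] ('rz -0.0011', 'shift after', [np.float64(0.0011), np.float64(0.001), np.float64(0.0107)])
```

Converted, 0.004 m is 0.064, 0.001 m is 0.016.

Request:
inch_along([
  [0.0112,0.016,0.064,0,0,0],
  [0,0,0.064,0,0,0],
  [0,0,0,0,0,0],
  [0,0,0,0,0,0],
])

```text
t: 31.68
tool_pos: [0.4279, -0.1898, 0.1451]
orientation: [0.194, 3.136, -0.0]
force: [0.1, 1.4, -1.1]
gripper_width: 0.02
grip_force: 25.0
```

Request:
inch_along([
  [0,0,0.04,0,0,0],
  [0,0,0,0,0,0],
  [0,0,0.016,0,0,0],
  [0,0,0,0,0,0],
  [0,0,0,0,0,0],
])

```text
t: 32.3
tool_pos: [0.4282, -0.1901, 0.143]
orientation: [0.194, 3.134, -0.002]
force: [-3.9, 0.7, 14.7]
gripper_width: 0.0193
grip_force: 25.0
```

Request:
inch_along([
  [0,0,0,0,0,0],
  [0,0,0,0,0,0],
  [0,0,0,0,0,0],
], jaw=0.05)

```text
t: 32.67
tool_pos: [0.4278, -0.1897, 0.1414]
orientation: [-0.194, -3.135, -0.0]
force: [-0.9, 0.9, 0.1]
gripper_width: 0.0475
grip_force: 0.0
```

Request:
inch_along([
  [0,0,-0.48,0,0,0],
  [0,0,-0.8,0,0,0],
  [0,0,-0.96,0,0,0],
  [0,0,0,0,0,0],
  [0,0,0,0,0,0],
])

```text
t: 33.3
tool_pos: [0.4276, -0.1895, 0.2807]
orientation: [-0.194, -3.134, -0.001]
force: [0.4, -0.2, -0.1]
gripper_width: 0.0501
grip_force: 0.0
```

```bash
python3 - <<'E'
from h import *
np.set_printoptions(precision=4,suppress=True)
status()
c=grab("wrist"); cv2.imwrite("pics/w11.png",c["image"])
P,_=cloud(c,[(.33,-.09,.044),(.48,.12,.056)]); print("cup",len(P),circ(P),cv2.minEnclosingCircle((P[:,:2]*1000).astype(np.float32)),P[:,2].max())
P,_=cloud(c,[(.34,-.48,.012),(.55,-.25,.022)]); print("dish",len(P),cv2.minEnclosingCircle((P[:,:2]*1000).astype(np.float32)))
E
```

```text
t 33.3 tcp [ 0.4276 -0.1895  0.2807] yaw -0.1235 z [-0.0011  0.0008 -1.    ] w 0.0501 q [-0.67  0.21  1.43 -0.    1.51 -2.12]
cup 276 (array([0.4229, 0.0114]), np.float64(0.028858437394010505)) ((422.983154296875, 11.893017768859863), 30.976436614990234) 0.05169070617868943
dish 547 ((450.75103759765625, -384.7595520019531), 55.28478240966797)
```

View pics/w11.png

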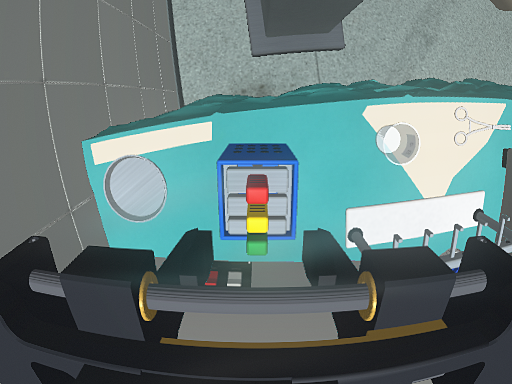

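All three bars lie flat side by side, with red (257,190), yellow (257,220) and green (257,243) in the case. The cup (398,143) and dish (136,188) have not moved. Now the cup.

Converted, 0.05 m is 0.8, 0.0235 rad is 0.235.

Request:
inch_along([
  [0,0,0,0,0,0.235],
  [0,0.8,0,0,0,0],
  [0,0.8,0,0,0,0],
  [0,0.8,0,0,0,0],
  [0,0.8,0,0,0,0],
  [0,0,0,0,0,0],
  [0,0,0,0,0,0],
], jaw=0.087)

```text
t: 34.22
tool_pos: [0.4571, 0.0078, 0.281]
orientation: [-0.231, -3.132, 0.0]
force: [1.0, -0.4, 0.8]
gripper_width: 0.0872
grip_force: 0.0
```

```bash
python3 - <<'E'
from h import *
status(); go([.4231,.0120,.10],-.10)
c=grab("wrist"); P,_=cloud(c,[(.33,-.09,.044),(.48,.12,.056)]); print("cup",len(P),circ(P),cv2.minEnclosingCircle((P[:,:2]*1000).astype(np.float32)))
E
```

```text
t 34.23 tcp [0.4571 0.0078 0.281 ] yaw -0.1472 z [-1.1e-03 -1.0e-04 -1.0e+00] w 0.0872 q [-0.24  0.19  1.45 -0.    1.5  -1.67]
shift now-axes [ 0.034  -0.0008  0.1811] ('rz -0.0472', 'shift after', [np.float64(0.0342), np.float64(0.0008), np.float64(0.181)])
cup 362 (array([0.42326754, 0.01208286]), np.float64(0.02878236673232718)) ((423.1391296386719, 11.975339889526367), 30.628971099853516)
```

Request:
inch_along([
  [0.544,-0.016,0,0,0,0],
  [0,0,0.8,0,0,0],
  [0,0,0.8,0,0,0],
  [0,0,0.8,0,0,0],
  [0,0,0.48,0,0,0],
  [0,0,0,0,0,0],
  [0,0,0,0,0,0],
])

```text
t: 35.15
tool_pos: [0.424, 0.0114, 0.1026]
orientation: [0.232, 3.131, -0.0]
force: [0.7, 0.1, 0.4]
gripper_width: 0.0869
grip_force: 0.0
```

```bash
python3 - <<'E'
from h import *
status(); go([.4232,.0120,.024])
E
```

```text
t 35.15 tcp [0.424  0.0114 0.1026] yaw -0.1482 z [ 1.5e-03 -4.0e-04 -1.0e+00] w 0.0869 q [-0.25  0.34  1.84 -0.    0.96 -1.68]
shift now-axes [0.001  0.0005 0.0786]
```

Request:
inch_along([
  [0.016,0.008,0.48,0,0,0],
  [0,0,0.4,0,0,0],
  [0,0,0.24,0,0,0],
  [0,0,0.112,0,0,0],
  [0,0,0,0,0,0],
  [0,0,0,0,0,0],
])

```text
t: 35.9
tool_pos: [0.423, 0.0126, 0.0253]
orientation: [0.231, 3.132, -0.0]
force: [-0.2, -0.0, 0.5]
gripper_width: 0.0871
grip_force: 0.0
```

Request:
inch_along([
  [0,0,0,0,0,0],
  [0,0,0,0,0,0],
  [0,0,0,0,0,0],
  [0,0,0,0,0,0],
  [0,0,0,0,0,0],
  [0,0,0,0,0,0],
], jaw=0.04, clamp_n=12)

```text
t: 36.65
tool_pos: [0.4225, 0.0127, 0.0247]
orientation: [0.231, 3.133, 0.0]
force: [0.2, 0.8, 3.0]
gripper_width: 0.0569
grip_force: 11.6
```

```bash
python3 - <<'E'
from h import *
status()
E
```

```text
t 36.65 tcp [0.4225 0.0127 0.0247] yaw -0.147 z [ 2.e-04  0.e+00 -1.e+00] w 0.0569 q [-0.25  0.48  1.93  0.    0.73 -1.68]
```

Converted, -0.045 m is -0.72, -0.035 m is -0.56.

Request:
inch_along([
  [0,0,-0.16,0,0,0],
  [0,0,-0.32,0,0,0],
  [0,0,-0.48,0,0,0],
  [0,0,-0.72,0,0,0],
  [0,0,-0.72,0,0,0],
  [0,0,-0.72,0,0,0],
  [0,0,-0.56,0,0,0],
  [0,0,-0.32,0,0,0],
  [0,0,0,0,0,0],
  [0,0,0,0,0,0],
])

```text
t: 37.9
tool_pos: [0.4219, 0.0128, 0.2738]
orientation: [-0.231, -3.131, -0.0]
force: [1.2, 0.2, -1.3]
gripper_width: 0.0574
grip_force: 11.9
```

```bash
python3 - <<'E'
from h import *
status(); c=grab("wrist"); cv2.imwrite("pics/w12.png",c["image"])
P,_=cloud(c,[(.34,-.50,.012),(.55,-.25,.022)]); print("dish",len(P),cv2.minEnclosingCircle((P[:,:2]*1000).astype(np.float32)))
go([.4507,-.3845,.27])
E
```

```text
t 37.9 tcp [0.4219 0.0128 0.2738] yaw -0.1471 z [-1.6e-03  4.0e-04 -1.0e+00] w 0.0574 q [-0.25  0.13  1.55 -0.    1.47 -1.68]
dish 498 ((445.0318908691406, -420.0166931152344), 90.2820053100586)
shift now-axes [-0.0867 -0.3888  0.0034]
```

View pics/w12.png

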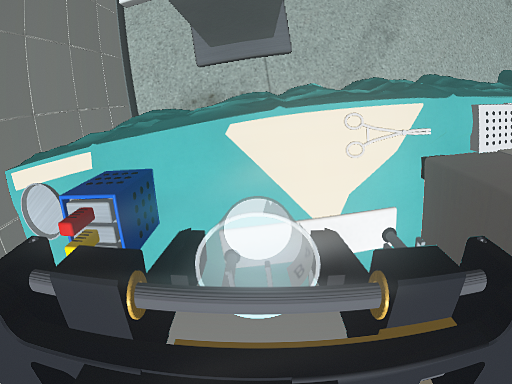

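The cup is held upright, rim at (257,263). Carrying it over to the dish, which is at (42,210).

Converted, -0.043 m is -0.688, -0.04 m is -0.64.

Request:
inch_along([
  [-0.08,-0.4,0,0,0,0],
  [-0.1536,-0.688,0,0,0,0],
  [-0.1536,-0.688,0,0,0,0],
  [-0.1536,-0.688,0,0,0,0],
  [-0.1536,-0.688,0,0,0,0],
  [-0.1536,-0.688,0,0,0,0],
  [-0.1536,-0.688,0,0,0,0],
  [-0.1536,-0.688,0,0,0,0],
  [-0.1536,-0.64,0,0,0,0],
  [-0.08,-0.32,0,0,0,0],
])

```text
t: 39.2
tool_pos: [0.4514, -0.3837, 0.2727]
orientation: [-0.233, -3.131, -0.003]
force: [0.1, 0.6, -0.9]
gripper_width: 0.0578
grip_force: 11.9
```

Request:
inch_along([
  [0,0,0,0,0,0],
  [0,0,0,0,0,0],
  [0,0,0,0,0,0],
])

```text
t: 39.58
tool_pos: [0.4519, -0.3808, 0.2747]
orientation: [-0.229, -3.133, -0.0]
force: [0.8, 0.6, -0.8]
gripper_width: 0.0576
grip_force: 11.9
```

```bash
python3 - <<'E'
from h import *
status(); c=grab("wrist")
for c in (c,grab("top"),grab("scene")):
    P,_=cloud(c,[(.34,-.48,.010),(.53,-.28,.022)]); print("dish",len(P),cv2.minEnclosingCircle((P[:,:2]*1000).astype(np.float32)),circ(P))
go([.4507,-.3845,.06])
E
```

```text
t 39.58 tcp [ 0.4519 -0.3808  0.2747] yaw -0.1461 z [-1.e-04  2.e-04 -1.e+00] w 0.0576 q [-0.9   0.43  1.11  0.    1.6  -2.33]
dish 866 ((450.4486083984375, -384.1869812011719), 54.996700286865234) (array([ 0.45025373, -0.38450817]), np.float64(0.0522222000840267))
dish 69 ((462.20257568359375, -404.4930114746094), 79.31021118164062) (array([ 0.45100994, -0.39850395]), np.float64(0.06550397030782201))
dish 146 ((448.94830322265625, -387.8345031738281), 56.06199264526367) (array([ 0.44952419, -0.38551371]), np.float64(0.05179754148063128))
shift now-axes [ 0.0007 -0.0034  0.2148]
```

Converted, 0.05 m is 0.8, 0.045 m is 0.72.

Request:
inch_along([
  [0.016,-0.0544,0.48,0,0,0],
  [0,0,0.8,0,0,0],
  [0,0,0.8,0,0,0],
  [0,0,0.72,0,0,0],
  [0,0,0.48,0,0,0],
  [0,0,0.192,0,0,0],
  [0,0,0,0,0,0],
  [0,0,0,0,0,0],
])

```text
t: 40.72
tool_pos: [0.4508, -0.3855, 0.059]
orientation: [0.23, 3.131, -0.003]
force: [-0.7, 0.3, -1.1]
gripper_width: 0.0577
grip_force: 11.9
```

```bash
python3 - <<'E'
from h import *
status(); go([.4502,-.3843,.0300])
E
```

```text
t 40.73 tcp [ 0.4508 -0.3855  0.059 ] yaw -0.1469 z [ 0.0015 -0.0019 -1.    ] w 0.0577 q [-0.91  0.63  1.42 -0.    1.09 -2.33]
shift now-axes [0.0008 0.0012 0.029 ]
```

Request:
inch_along([
  [0,0.016,0.192,0,0,0],
  [0,0,0.128,0,0,0],
  [0,0,0,0,0,0],
  [0,0,0,0,0,0],
])

```text
t: 41.22
tool_pos: [0.4505, -0.3842, 0.0377]
orientation: [0.231, 3.133, -0.0]
force: [0.3, 0.8, -0.4]
gripper_width: 0.0578
grip_force: 11.9
```

Request:
inch_along([
  [0,0,0.064,0,0,0],
  [0,0,0,0,0,0],
  [0,0,0,0,0,0],
])

```text
t: 41.6
tool_pos: [0.4505, -0.3841, 0.0336]
orientation: [0.231, 3.133, -0.0]
force: [-0.0, 0.7, -0.4]
gripper_width: 0.0576
grip_force: 11.9
```

Request:
inch_along([
  [0,0,0.048,0,0,0],
  [0,0,0,0,0,0],
  [0,0,0,0,0,0],
])

```text
t: 41.98
tool_pos: [0.4505, -0.3841, 0.0306]
orientation: [-0.231, -3.133, -0.0]
force: [-1.4, 0.1, -0.6]
gripper_width: 0.0578
grip_force: 11.9
```

Converted, 0.0015 m is 0.024.

Request:
inch_along([
  [0,0,0.024,0,0,0],
  [0,0,0,0,0,0],
  [0,0,0,0,0,0],
])

```text
t: 42.35
tool_pos: [0.4505, -0.3841, 0.0291]
orientation: [-0.231, -3.133, 0.0]
force: [-0.7, -0.1, -0.4]
gripper_width: 0.0576
grip_force: 11.9
```

Request:
inch_along([
  [0,0,0.016,0,0,0],
  [0,0,0,0,0,0],
  [0,0,0,0,0,0],
])

```text
t: 42.72
tool_pos: [0.4505, -0.3841, 0.0286]
orientation: [0.231, 3.133, -0.001]
force: [-1.5, 0.8, 5.4]
gripper_width: 0.0575
grip_force: 11.4
```

Contact. Releasing and rising.

Request:
inch_along([
  [0,0,0,0,0,0],
  [0,0,0,0,0,0],
  [0,0,0,0,0,0],
  [0,0,0,0,0,0],
], jaw=0.087)

```text
t: 43.22
tool_pos: [0.4504, -0.3841, 0.028]
orientation: [-0.231, -3.133, -0.0]
force: [-0.0, 0.3, 0.8]
gripper_width: 0.0869
grip_force: 0.0
```

Request:
inch_along([
  [0,0,-0.32,0,0,0],
  [0,0,-0.64,0,0,0],
  [0,0,-0.8,0,0,0],
  [0,0,-0.96,0,0,0],
  [0,0,-0.96,0,0,0],
  [0,0,0,0,0,0],
  [0,0,0,0,0,0],
  [0,0,0,0,0,0],
])

```text
t: 44.22
tool_pos: [0.4502, -0.3837, 0.2563]
orientation: [-0.231, -3.131, -0.004]
force: [0.2, 0.1, -0.5]
gripper_width: 0.087
grip_force: 0.0
```

```bash
python3 - <<'E'
from h import *
np.set_printoptions(precision=4,suppress=True)
status(); c=grab("wrist"); cv2.imwrite("pics/w13.png",c["image"])
P,_=cloud(c,[(.38,-.45,.048),(.53,-.32,.062)]); print("cup",len(P),circ(P),cv2.minEnclosingCircle((P[:,:2]*1000).astype(np.float32)),np.percentile(P[:,2],[2,50,98]))
E
```

```text
t 44.23 tcp [ 0.4502 -0.3837  0.2563] yaw -0.147 z [-0.0021  0.0026 -1.    ] w 0.087 q [-0.91  0.45  1.14 -0.    1.56 -2.33]
cup 422 (array([ 0.4508, -0.3846]), np.float64(0.02898719248726233)) ((451.2846984863281, -384.55224609375), 30.65108871459961) [0.0483 0.0532 0.0553]
```

View pics/w13.png

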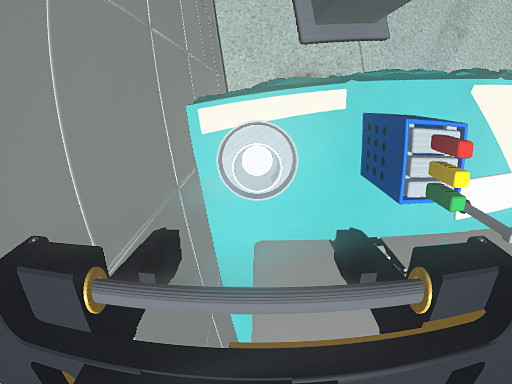

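The cup stands upright at the centre of the dish (258,161), and all three tools are flat in the case (435,160). Handing in.

```bash
python3 -c "
from station import r
print(r.sign_off())"
```

```text
the job is handed in; nothing more can be done
None
```

The job is handed in: green, yellow and red were each dipped in that order and packed flat in the case, the cup stands upright in the dish, and I never touched the timer or needle holder (about 44 s used).

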